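# Clamp a row of bottles on the shaker and hold the bar for tightening

## Robot

A 6-joint arm with a two-finger parallel gripper is mounted at the origin on a cart in front of the work surface, level with it; the furniture and walls round the work are solid. World frame = base frame: x ahead of the robot, y to its left, z up, the work surface at z = 0. Lengths are in m, angles in rad, forces in N, time in s.
With the tool pointing down it reaches from about 0.35 to 0.775 m from the base axis. Payload 7.3 kg.
Tool frame: the origin (TCP) lies at the centre of the arm's flange, where the gripper is bolted on; the fingertips stand 178 mm ahead of it and the grasp point (between the pads) lies 159 mm ahead of it; x points along the fingers, z is the direction in which the jaws open and shut, and the axes are right-handed (so a half turn about x gives the same grasp; the last joint's range is limited). The gripper opens to 92 mm and grips with 3 to 60 N. Pads are 19 mm wide; open, the fingers measure 130 mm over their backs; the gripper's body (75 mm by 190 mm) begins 47 mm behind the grasp point.
Start: joints at [1.085, 0.342, 1.524, -0, 1.275, -0.146], TCP at [0.175, 0.495, 0.405] pointing down, gripper open.
Joint ranges: [-2.53, 2.53], [-0.77, 2.02], [0.04, 2.7], [-1, 4.14], [0.28, 2.66], [-3.11, 3.11]. Speed limits (rad/s): [2.57, 2.57, 3.14, 3.14, 3.14, 3.14].

## Interface

Orientations are given as a unit quaternion [w, x, y, z].
In Python, from bench import arm gives the robot as it stands.
- The arm moves only by the tool arm_command, never from a script. Its argument "moves" is a list of rows, each a list of 3 entries, a list of its own where there are three numbers: the opening in per cent of the stroke, from 0 (shut) to 100 (fully open), then the shift along the tool's x, y, z in m, then the turn, a rotation vector about the tool's x, y, z in degrees. In form: [[hand, [x, y, z], [ax, ay, az]], ...]. A call has 1 to 20 rows; each row is the pose to reach, as a shift and turn from the pose commanded when the call began, along the tool's axes at that moment; what a row does not reach only later rows make up. A row lasts 1/8 s, in which the tool goes at most 62.5 mm and 10.7 degrees, less where a joint would pass 70% of its speed; a pose out of reach is approached as far as the arm can. A call with a gripper value outside its range is refused whole. The fingers move at their own pace and stop on an object; "grip_force" is the grip in N (left out, the last holds). Time passes only in rows, so rows that repeat a pose let the fingers close. It gives the time, the measured TCP pose, the force and the opening at its end, in the units of the state.
- arm.sense(): the state, without advancing time (a new reading comes with each control period).
- arm.camera(name): name is "scene" or "side" or "wrist"; returns (picture, depth): 384x512x3 uint8, red, green, blue; 384x512 float32, m along the optical axis (not along the pixel's ray), 0 where there is no reading.
- arm.camera_params(name): a dict with "fx", "fy", "cx", "cy" (pixels), "position" and "orientation" of the camera in the world. Camera axes: x right, y up, looking along -z (the intrinsics and any distortion apply to the point x, -y, -z); pixel columns grow to the right and rows downward; lengths in m; the calibration is good to about 2 mm. A picture is of the moment at which its call begins: read the wrist's pose just before it. camera_params takes no time and is no camera call; for the wrist camera it gives the pose at the moment of the call.
- arm.hand_in(): hands the job in, once; it reports no verdict.
Trained networks look in the newest picture that a camera, given by its name, has taken for a name from the list of things; names that differ only in an ending like _2 or _b are one class to them, and where a whole thing is asked for, a point or a joint stands for the part that bears it (a point fixed in the world has none). Each returns a list of dicts, best first, with "p" (0 to 1); they miss things now and then, are a little off and sometimes report something else, mostly with a low value. They report only what shows in the picture. A call takes as long as a camera call. They do not tell look-alikes from the thing itself.
- arm.boxes_of(thing, camera): "centre" ([x, y, z] in m, in world coordinates, good to about 4 mm: the middle of the surface that is visible of it).
- arm.tip_of(thing, camera): "centre" ([x, y, z] in m, in world coordinates, good to about 4 mm: a listed point, or the origin of a listed thing).
The state is a dict: "t": time; "q": joint angles; "dq": joint speeds; "effort": joint torques, N m; "eef_pos": TCP position; "eef_rot": TCP orientation; "ft_force": force on the tool from outside, world axes, zero at the start; "wrist_torque": the same for the moment, N m; "gripper_width": finger opening in m.
Only numpy, scipy, OpenCV 4.12 (cv2) and the standard library are available. Lean on these libraries where they do the work, as an engineer would, in place of code of your own. Each camera call takes 0.05 s, during which the arm holds its last target. There are 200 camera calls.

## Task

Load the small shaker: stand the two yellow-capped bottles from the bench upright on its deck beside the yellow-capped one already there, so that the three make one close row along the rear fence, no more than a centimetre between neighbours. Then push the sliding clamp bar by its upright handle until its sprung jaw presses the row flat against the fence with a steady 10 N, which is about half of the spring travel (never squeeze the springs right home), and finish while still holding it like that, so that I can tighten the thumbscrews. Do not knock any bottle over, and leave the other things on the bench alone.

Things in the scene. Friction and masses are not known exactly. Their poses are not given: they have to be found in the camera images.
- bottle_left_mid (a point): centre, half-way up, of a white-and-pink round bottle with a yellow screw cap, 48 mm diameter, 105 mm tall, about 0.14 kg; starts on the bench in front of the shaker to its left. Point is 52.5 mm above its underside; z axis up. The full 48 mm diameter runs from the underside to 65 mm up, above it come a sloping shoulder and the cap (41 mm)
- bottle_right_mid (a point): the same for an identical bottle that starts on the bench in front of the shaker to its right
- bottle_loaded_mid (a point): the same for an identical bottle that already stands on the shaker's deck, near the middle of the row and up to 20 mm short of the fence
- shaker: compact white shaker fixed to the bench, 200 (x) x 262 (y) x 66 mm; origin on the bench under its middle. Its x axis points away from its control panel towards the rear fence, its y axis along the row. Deck (dark rubber mat) 66 mm above the bench; aluminium guides 18 mm high stand on it at y = +-0.1215 (inner faces +-0.115)
- fence (a point): middle of the rubber face of the rear fence, 75 mm along the shaker's x from its origin, 18 mm above the deck; the fence spans y = +-0.11 and is 36 mm high above the deck. A bottle pressed against it has its axis 24 mm short of this face. Axes as the shaker's
- handle (a point): point on the upright black handle post in the middle of the clamp bar: round, about 23 mm diameter, from 38 to 97 mm above the deck, this point 75 mm above the deck. The bar (a crossbar 252 mm long with a black thumbscrew at each end, top 34 mm above the deck, screws to 49 mm) slides with the post along the shaker's x. Axes as the shaker's
- bar (a joint): position of the clamp bar along its guides, m: 0 = all the way back towards the control panel, 0.080 = all the way forward. Slides with 1 N of friction and does not lock: let go, the springs push it back
- jaw_face (a point): middle of the jaw's rubber face, which looks towards the fence, 22 mm above the deck; the face is 206 mm long and reaches from 9.5 to 35.5 mm above the deck; with the springs relaxed it stands 38 mm ahead of the handle post's axis, so it meets seated bottles at a bar value of about 0.055
- jaw (a joint): how far the jaw is pushed back against its springs, m: 0 relaxed, 0.018 springs right home; 1 N per mm, so 0.010 is 10 N
- timer: white bench timer 66 x 64 x 20 mm, bystander; origin under its middle
- objective_case: round black screw case, 44 mm across, 62 mm high, bystander; origin under its middle
- tube_teal: standing tube with teal cap, 34 mm across, 113 mm tall, bystander; origin under its middle. Beyond it stands a tall fixed microscope (its nearest part about 0.6 m ahead of the robot, 0.15 m to its right): draw the arm in before swinging across
Things that resemble listed ones, but are neither listed nor needed, are in the scene too. Leave any blue look-alike of the part that bears bottle_right_mid alone.

How it is judged:
On the way:
1. the two bottles from the bench stand upright on the deck between jaw and fence, let go (x of bottle_left_mid in the frame of shaker between 0 and 0.06 m and z of bottle_left_mid in the frame of shaker between 0.1145 and 0.1225 m and y of bottle_left_mid in the frame of shaker between -0.095 and 0.095 m and angle between each of bottle_left_mid, bottle_right_mid's own z axis and vertical below 0.12 rad and x of bottle_right_mid in the frame of shaker between 0 and 0.06 m and z of bottle_right_mid in the frame of shaker between 0.1145 and 0.1225 m and y of bottle_right_mid in the frame of shaker between -0.095 and 0.095 m and contact force between each of the fingers, the arm and bottle_left below 0.2 N and contact force between each of the fingers, the arm and bottle_right below 0.2 N and contact force between each of the fingers, the arm and bottle_loaded below 0.2 N), for 0.2 s.
At the end, for the whole second after the job is handed in: all three bottles upright on the deck, untouched by the robot, within 5 mm of the fence, neighbouring axes under 63 mm apart (gaps under 15 mm); jaw pressing with 6 to 14 N at 5.5 to 14.5 mm of spring travel; bar at rest and pushed by the robot (x of bottle_left_mid in the frame of shaker between 0.046 and 0.056 m and z of bottle_left_mid in the frame of shaker between 0.1145 and 0.1225 m and y of bottle_left_mid in the frame of shaker between -0.095 and 0.095 m and angle between each of bottle_left_mid, bottle_right_mid, bottle_loaded_mid's own z axis and vertical below 0.12 rad and x of bottle_right_mid in the frame of shaker between 0.046 and 0.056 m and z of bottle_right_mid in the frame of shaker between 0.1145 and 0.1225 m and y of bottle_right_mid in the frame of shaker between -0.095 and 0.095 m and x of bottle_loaded_mid in the frame of shaker between 0.046 and 0.056 m and z of bottle_loaded_mid in the frame of shaker between 0.1145 and 0.1225 m and y of bottle_loaded_mid in the frame of shaker between -0.095 and 0.095 m and contact force between each of the fingers, the arm and bottle_left below 0.2 N and contact force between each of the fingers, the arm and bottle_right below 0.2 N and contact force between each of the fingers, the arm and bottle_loaded below 0.2 N and ((horizontal distance between bottle_left_mid and bottle_loaded_mid below 0.063 m and horizontal distance between bottle_left_mid and bottle_right_mid below 0.063 m) or (horizontal distance between bottle_right_mid and bottle_left_mid below 0.063 m and horizontal distance between bottle_right_mid and bottle_loaded_mid below 0.063 m) or (horizontal distance between bottle_loaded_mid and bottle_right_mid below 0.063 m and horizontal distance between bottle_loaded_mid and bottle_left_mid below 0.063 m)) and value of joint jaw between 0.0055 and 0.0145 m and contact force between jaw and anything else between 6 and 14 N and velocity of joint bar between -0.005 and 0.005 m/s and contact force between any of the fingers, the arm and bar above 4 N); the arm keeps its last pose, push and grip.
It fails at once if a bottle is knocked over (angle between any of bottle_left_mid, bottle_right_mid, bottle_loaded_mid's own z axis and vertical above 0.8 rad).
It fails at once if the springs are squeezed right home (value of joint jaw above 0.0172 m).
It fails at once if a bystander is moved by more than 3 cm (distance of any of timer, objective_case, tube_teal from where it was at the start of the episode above 0.03 m).
It also fails if it takes over 72 s, if anything falls off the work surface, if the arm or the gripper's body presses on something with over 40 N, if the wrist force passes 120 N, or if a joint passes its speed limit or range.

## Working session

There is one attempt and no reset: what is moved stays moved. The work goes in short steps, Python scripts to look and compute and a tool call to move; the robot and the scene stay as the last step left them, time stands still between calls to the robot, and variables do not carry over. Pictures are saved under pics/ and viewed, about 8 in all and at most 12, crops included, and the job is handed in when it is done.

Besides the shell and the picture viewer there is one more tool, called after "Emit:" as a command line: name --argument value ..., lists and objects as JSON in quotes. arm_command: Moves the arm, as the interface text tells. Its arguments: {"type":"object","properties":{"moves":{"type":"array"},"grip_force":{"type":"number"}},"required":["moves"]}

```bash
mkdir -p pics; cat > h.py <<'E'
from bench import arm
import numpy as np, cv2
from scipy.spatial.transform import Rotation as R
def rot(q): return R.from_quat([q[1],q[2],q[3],q[0]])
def save(cam,name):
    im,d=arm.camera(cam); cv2.imwrite(f'pics/{name}.png',im[...,::-1]); return im,d
def pix(p,pp):
    c=rot(p['orientation']).inv().apply(np.array(pp)-p['position']); return p['cx']+p['fx']*c[0]/-c[2], p['cy']-p['fy']*c[1]/-c[2]
E
python3 - <<'E'
from h import *
s=arm.sense(); print(s['t'],s['eef_pos'],rot(s['eef_rot']).as_matrix().round(3).tolist(),s['gripper_width'])
for c in ['scene','side']:
    im,d=save(c,c+'0'); p=arm.camera_params(c)
    print(c,p)
    for n in ['bottle_left_mid','shaker','fence','handle','jaw_face','timer','objective_case','tube_teal']:
        for r in arm.tip_of(n,c):
            if r['p']>.2: print(n,round(r['p'],2),np.round(r['centre'],3),np.round(pix(p,r['centre'])))
print(arm.sense()['t'])
a=cv2.imread('pics/scene0.png');b=cv2.imread('pics/side0.png')
cv2.imwrite('pics/both.png',cv2.resize(np.vstack([a,b]),None,fx=.78,fy=.78))
E
```

```text
0.0 [0.17489475 0.49485869 0.40404631] [[-0.001, -0.943, 0.333], [-0.001, 0.333, 0.943], [-1.0, 0.0, -0.002]] 0.09203949246251775
scene {'fx': 408.95900657033485, 'fy': 408.95900657033485, 'cx': 257.02023793967487, 'cy': 185.3540094263732, 'position': array([-0.0216276 , -0.82148687,  0.6863362 ]), 'orientation': array([ 0.83049227,  0.46653965, -0.14119787, -0.26960436])}
bottle_left_mid 0.7 [0.405 0.239 0.053] [175. 172.]
shaker 0.79 [ 0.544  0.052 -0.004] [246. 199.]
fence 0.76 [0.617 0.038 0.084] [268. 169.]
handle 0.78 [0.487 0.059 0.142] [226. 162.]
jaw_face 0.54 [0.526 0.057 0.09 ] [239. 174.]
timer 0.7 [ 0.372  0.128 -0.002] [184. 207.]
objective_case 0.6 [ 0.474 -0.162 -0.001] [270. 244.]
tube_teal 0.75 [ 0.574 -0.149  0.001] [296. 227.]
side {'fx': 408.0321564401901, 'fy': 408.0321564401901, 'cx': 257.8114914865385, 'cy': 191.093354278773, 'position': array([-0.02836266, -0.98429686,  1.00036419]), 'orientation': array([ 0.87140761,  0.41971805, -0.10214262, -0.23249176])}
bottle_left_mid 0.76 [0.403 0.237 0.054] [205. 176.]
shaker 0.61 [ 0.542  0.052 -0.004] [259. 202.]
fence 0.72 [0.618 0.045 0.084] [278. 178.]
fence 0.22 [0.491 0.059 0.136] [245. 176.]
handle 0.61 [0.491 0.06  0.138] [245. 175.]
jaw_face 0.58 [0.526 0.051 0.09 ] [255. 184.]
timer 0.52 [0.373 0.131 0.004] [210. 203.]
objective_case 0.47 [ 0.477 -0.168  0.004] [275. 243.]
tube_teal 0.77 [ 0.577 -0.151 -0.005] [297. 231.]
tube_teal 0.39 [0.404 0.235 0.054] [205. 176.]
0.9
```

View pics/scene0.png

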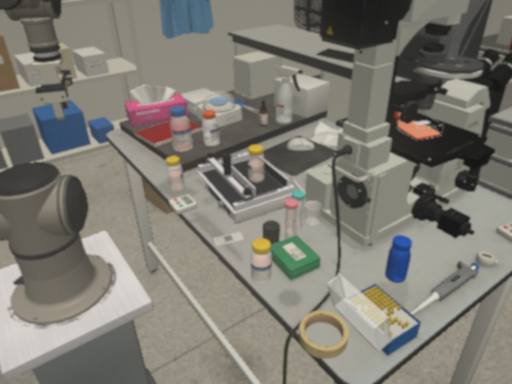

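View pics/side0.png

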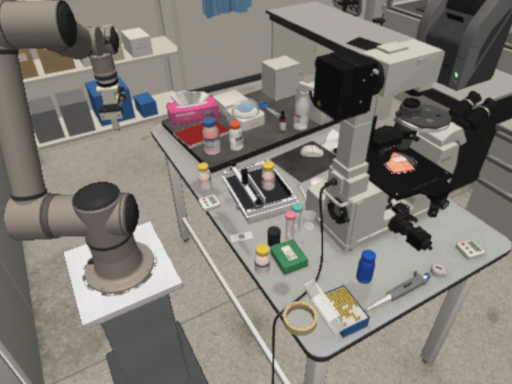

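The scene view shows the left bottle at (174,172), the loaded one at (256,163) and the right one at (261,258), next to the green box. Next I'll measure the caps and the shaker's yaw from depth.

```bash
cat >> h.py <<'E'
def cloud(cam,d,p=None):
    p=p or arm.camera_params(cam); v,u=np.mgrid[:d.shape[0],:d.shape[1]]
    c=np.stack([(u-p['cx'])/p['fx']*d,-(v-p['cy'])/p['fy']*d,-d],-1)
    return c@rot(p['orientation']).as_matrix().T+p['position']
def caps(cam,im,d,p=None):
    P=cloud(cam,d,p); hsv=cv2.cvtColor(im,cv2.COLOR_RGB2HSV)
    m=((hsv[...,0]>17)&(hsv[...,0]<32)&(hsv[...,1]>120)&(hsv[...,2]>90)&(d>0)).astype(np.uint8)
    n,l,st,ce=cv2.connectedComponentsWithStats(m)
    for i in range(1,n):
        if st[i,4]<25: continue
        q=P[l==i]; zt=np.percentile(q[:,2],95); top=q[q[:,2]>zt-.005]
        lo,hi=np.percentile(top,3,axis=0),np.percentile(top,97,axis=0)
        print(cam,'cap',ce[i].round(),st[i,4],'z',zt.round(3),'mid',((lo+hi)/2).round(3),'ext',(hi-lo).round(3))
E
python3 - <<'E'
from h import *
for c in ['scene','side']:
    im,d=arm.camera(c); caps(c,im,d); P=cloud(c,d)
    for n in ['bottle_loaded_mid','bar']:
        for f in (arm.tip_of,arm.boxes_of):
          try:
            for r in f(n,c):
                if r['p']>.2: print(n,round(r['p'],2),np.round(r['centre'],3))
          except Exception as e: print(n,e)
    m=(abs(P[...,2]-.0655)<.006)&(abs(P[...,0]-.543)<.17)&(abs(P[...,1]-.052)<.18)
    q=P[m][:,:2].astype(np.float32); print(len(q),cv2.minAreaRect(q))
p=arm.camera_params('wrist'); s=arm.sense(); print(rot(s['eef_rot']).inv().apply(p['position']-s['eef_pos']), (rot(s['eef_rot']).inv()*rot(p['orientation'])).as_matrix().round(2).tolist(),p['fx'],s['t'])
E
```

```text
scene cap [255. 150.] 129 z 0.171 mid [0.57  0.032 0.169] ext [0.033 0.036 0.005]
scene cap [172. 160.] 109 z 0.105 mid [0.401 0.235 0.103] ext [0.033 0.036 0.005]
scene cap [262. 245.] 232 z 0.105 mid [ 0.384 -0.252  0.103] ext [0.036 0.035 0.005]
scene cap [381. 301.] 409 z 0.049 mid [ 0.511 -0.493  0.047] ext [0.041 0.08  0.005]
bottle_loaded_mid 0.84 [0.574 0.04  0.122]
bottle_loaded_mid 0.66 [0.565 0.025 0.128]
bar it knows: bottle_left_mid, bottle_loaded_mid, bottle_right_mid, fence, handle, jaw_face, objective_case, shaker, timer, tube_teal
bar 0.59 [0.488 0.049 0.096]
1714 ((0.515982985496521, 0.05295620858669281), (0.24266323447227478, 0.3802938163280487), 5.17185640335083)
side cap [203. 166.] 76 z 0.106 mid [0.398 0.237 0.104] ext [0.033 0.035 0.005]
side cap [268. 166.] 82 z 0.173 mid [0.57  0.03  0.171] ext [0.034 0.034 0.005]
side cap [262. 249.] 127 z 0.107 mid [ 0.381 -0.252  0.105] ext [0.032 0.035 0.005]
side cap [342. 300.] 354 z 0.051 mid [ 0.503 -0.49   0.049] ext [0.056 0.075 0.006]
bottle_loaded_mid 0.79 [0.575 0.038 0.12 ]
bottle_loaded_mid 0.8 [0.565 0.02  0.128]
bar it knows: bottle_left_mid, bottle_loaded_mid, bottle_right_mid, fence, handle, jaw_face, objective_case, shaker, timer, tube_teal
bar 0.81 [0.491 0.049 0.098]
1296 ((0.5126733779907227, 0.05119191110134125), (0.22609546780586243, 0.3893144428730011), 7.519473075866699)
[0.02062686 0.08330572 0.00117291] [[0.0, 0.3, -0.95], [0.0, 0.95, 0.3], [1.0, -0.0, -0.0]] 313.43377632753663 1.3
```

Emit:
arm_command --moves '[[100, [0, -0.4, -0.278], [76.5, 0, 0]], [100, [0, -0.4, -0.278], [76.5, 0, 0]], [100, [0, -0.4, -0.278], [76.5, 0, 0]], [100, [0, -0.4, -0.278], [76.5, 0, 0]], [100, [0, -0.4, -0.278], [76.5, 0, 0]], [100, [0, -0.4, -0.278], [76.5, 0, 0]], [100, [0, -0.4, -0.278], [76.5, 0, 0]], [100, [0, -0.4, -0.278], [76.5, 0, 0]], [100, [0, -0.4, -0.278], [76.5, 0, 0]], [100, [0, -0.4, -0.278], [76.5, 0, 0]], [100, [0, -0.4, -0.278], [76.5, 0, 0]]]'

```text
t: 2.68
eef_pos: [0.4587, 0.1006, 0.4048]
eef_rot: [0.706, 0.036, 0.706, -0.036]
ft_force: [-0.5, -0.2, 0.2]
gripper_width: 0.0919
```

```bash
python3 - <<'E'
from h import *
p=arm.camera_params('wrist'); im,d=save('wrist','w1'); s=arm.sense()
print(s['t'],s['eef_pos'],rot(s['eef_rot']).as_matrix().round(3).tolist(),s['q'].round(2) if hasattr(s['q'],'round') else s['q'])
caps('wrist',im,d,p)
for n in ['shaker','fence','handle','jaw_face','bottle_loaded_mid']:
    for r in arm.tip_of(n,'wrist'):
        if r['p']>.2: print(n,round(r['p'],2),np.round(r['centre'],3),np.round(pix(p,r['centre'])))
np.savez('w1.npz',P=cloud('wrist',d,p),im=im)
E
```

```text
2.725 [0.45879608 0.10066109 0.40484688] [[0.0, 0.102, 0.995], [0.0, 0.995, -0.102], [-1.0, 0.0, 0.0]] [0.05 0.24 1.67 0.   1.23 0.15]
wrist cap [169.  25.] 2215 z 0.105 mid [0.402 0.24  0.104] ext [0.035 0.033 0.003]
wrist cap [400. 247.] 361 z 0.171 mid [0.566 0.053 0.169] ext [0.01  0.013 0.005]
wrist cap [ 80. 292.] 299 z 0.313 mid [0.413 0.134 0.311] ext [0.003 0.013 0.005]
wrist cap [430. 291.] 242 z 0.314 mid [0.508 0.125 0.311] ext [0.002 0.013 0.005]
wrist cap [344. 335.] 1256 z 0.321 mid [0.484 0.122 0.319] ext [0.052 0.005 0.004]
shaker 0.89 [0.54  0.055 0.002] [322. 188.]
shaker 0.24 [0.569 0.042 0.119] [379. 235.]
fence 0.92 [0.619 0.045 0.086] [417. 215.]
fence 0.27 [ 0.54   0.054 -0.003] [321. 187.]
handle 0.91 [0.49  0.059 0.14 ] [297. 237.]
handle 0.49 [0.53  0.057 0.086] [329. 212.]
jaw_face 0.94 [0.53  0.057 0.088] [329. 212.]
bottle_loaded_mid 0.91 [0.57  0.038 0.119] [380. 239.]
```

View pics/w1.png

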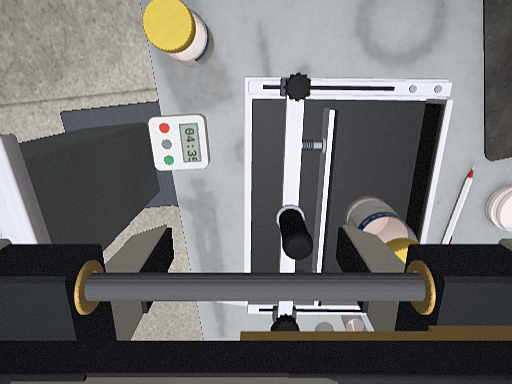

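The wrist view shows the left cap at (170,25), the timer at (178,142), the handle at (293,230), the jaw bar along column 328 and the fence near column 425. Next I'll fit the yaw from the fence, jaw and guide lines.

```bash
python3 - <<'E'
from h import *
z=np.load('w1.npz');P=z['P']
def fit(u0,u1,v0,v1,z0,z1,n):
    q=P[v0:v1,u0:u1].reshape(-1,3); q=q[(q[:,2]>z0)&(q[:,2]<z1)]
    vx,vy,x,y=cv2.fitLine(q[:,:2].astype(np.float32),cv2.DIST_HUBER,0,.01,.01).ravel()
    print(n,len(q),'dir deg',np.degrees(np.arctan2(vy,vx)).round(2),'at',x.round(4),y.round(4),'z',np.median(q[:,2]).round(4), q.min(0).round(3),q.max(0).round(3))
fit(320,342,105,238,.096,.107,'jaw')
fit(405,455,95,240,.096,.108,'fence')
fit(280,308,95,205,.094,.106,'crossbar')
fit(245,455,76,102,.078,.09,'guide')
fit(270,315,200,260,.155,.17,'handletop')
fit(250,440,110,300,.060,.072,'deck')
E
```

```text
jaw 1223 dir deg 83.86 at 0.527 0.1035 z 0.1007 [0.517 0.036 0.096] [0.537 0.16  0.103]
fence 1714 dir deg 83.49 at 0.6253 0.0957 z 0.1004 [0.614 0.024 0.096] [0.637 0.158 0.103]
crossbar 1901 dir deg 83.65 at 0.4958 0.1257 z 0.0987 [0.482 0.073 0.094] [0.512 0.176 0.105]
guide 2594 dir deg -6.55 at 0.5621 0.1753 z 0.0834 [0.461 0.156 0.079] [0.646 0.193 0.09 ]
handletop 720 dir deg -88.73 at 0.4883 0.0638 z 0.1618 [0.477 0.049 0.155] [0.5   0.074 0.164]
deck 15897 dir deg 27.2 at 0.5351 0.0892 z 0.0654 [ 0.441 -0.028  0.061] [0.632 0.164 0.072]
```

Emit:
arm_command --moves '[[100, [0, 0.131, -0.07], [0.5, 0, 0]], [100, [0, 0.131, -0.07], [0.5, 0, 0]], [100, [0, 0.131, -0.07], [0.5, 0, 0]], [100, [0.06, 0.131, -0.07], [0.5, 0, 0]], [100, [0.11, 0.131, -0.07], [0.5, 0, 0]], [100, [0.15, 0.131, -0.07], [0.5, 0, 0]], [100, [0.175, 0.131, -0.07], [0.5, 0, 0]], [100, [0.184, 0.131, -0.07], [0.5, 0, 0]], [100, [0.184, 0.131, -0.07], [0.5, 0, 0]], [0, [0.184, 0.131, -0.07], [0.5, 0, 0]], [0, [0.184, 0.131, -0.07], [0.5, 0, 0]], [0, [0.184, 0.131, -0.07], [0.5, 0, 0]], [0, [0.184, 0.131, -0.07], [0.5, 0, 0]], [0, [0.184, 0.131, -0.07], [0.5, 0, 0]], [0, [0.184, 0.131, -0.07], [0.5, 0, 0]], [0, [0.184, 0.131, -0.07], [0.5, 0, 0]]]' --grip_force 15

```text
t: 4.97
eef_pos: [0.4034, 0.2371, 0.2208]
eef_rot: [0.706, 0.04, 0.706, -0.04]
ft_force: [0.7, 0.2, 1.9]
gripper_width: 0.0467
```

Emit:
arm_command --moves '[[0, [-0.05, 0, 0], [0, 0, 0]], [0, [-0.1, 0, 0], [0, 0, 0]], [0, [-0.135, 0, 0], [0, 0, 0]], [0, [-0.14, -0.025, 0.04], [0, 0, 0]], [0, [-0.14, -0.05, 0.08], [0, 0, 0]], [0, [-0.14, -0.075, 0.12], [0, 0, 0]], [0, [-0.14, -0.1, 0.16], [0, 0, 0]], [0, [-0.14, -0.12, 0.19], [0, 0, 0]], [0, [-0.14, -0.127, 0.202], [0, 0, 0]], [0, [-0.14, -0.127, 0.202], [0, 0, 0]], [0, [-0.14, -0.127, 0.202], [0, 0, 0]]]'

```text
t: 6.35
eef_pos: [0.589, 0.0892, 0.3606]
eef_rot: [0.706, 0.04, 0.706, -0.039]
ft_force: [0.4, -0.4, -1.9]
gripper_width: 0.0471
```

```bash
python3 - <<'E'
from h import *
p=arm.camera_params('wrist'); im,d=save('wrist','w2'); s=arm.sense()
print(s['t'],s['eef_pos'],s['gripper_width'],s['ft_force'])
for c in ['scene','side']:
    im,d=save(c,c+'2'); caps(c,im,d)
a=cv2.imread('pics/scene2.png')[100:260,150:350]; cv2.imwrite('pics/c2.png',np.hstack([cv2.resize(a,None,fx=2,fy=2.4),cv2.imread('pics/w2.png')[:,:400]]))
E
```

```text
6.4 [0.58900247 0.0892322  0.36077179] 0.04727879049682069 [-0.63306805 -0.86679583 -1.91986227]
scene cap [250. 119.] 77 z 0.259 mid [0.567 0.058 0.258] ext [0.021 0.004 0.004]
scene cap [255. 150.] 121 z 0.171 mid [0.569 0.034 0.169] ext [0.033 0.034 0.005]
scene cap [262. 245.] 229 z 0.105 mid [ 0.384 -0.252  0.103] ext [0.035 0.034 0.005]
scene cap [381. 301.] 414 z 0.05 mid [ 0.511 -0.492  0.047] ext [0.041 0.08  0.005]
side cap [266. 141.] 37 z 0.262 mid [0.575 0.058 0.26 ] ext [0.022 0.006 0.003]
side cap [268. 166.] 82 z 0.173 mid [0.568 0.032 0.171] ext [0.035 0.034 0.005]
side cap [262. 249.] 130 z 0.106 mid [ 0.382 -0.252  0.104] ext [0.032 0.036 0.005]
side cap [342. 300.] 352 z 0.05 mid [ 0.503 -0.49   0.048] ext [0.057 0.076 0.006]
```

View pics/c2.png

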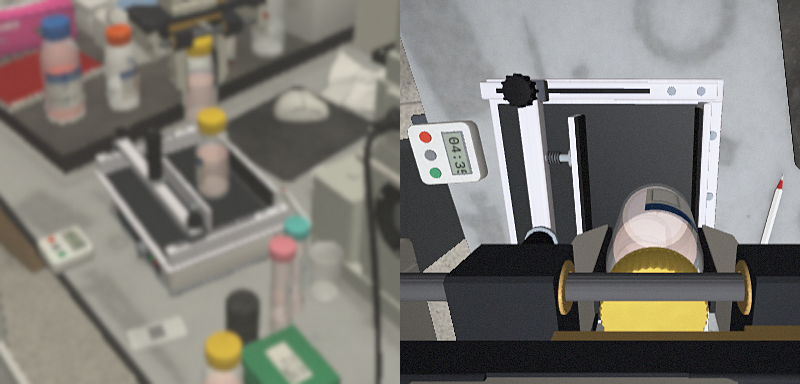

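The held bottle hangs upright, beside the loaded one in the row and about 7 mm clear of it. I'll lower it and release.

Emit:
arm_command --moves '[[0, [0.03, 0, 0], [0, 0, 0]], [0, [0.055, 0, 0], [0, 0, 0]], [0, [0.066, 0, 0], [0, 0, 0]], [0, [0.071, 0, 0], [0, 0, 0]], [0, [0.073, 0, 0], [0, 0, 0]], [0, [0.073, 0, 0], [0, 0, 0]], [75, [0.073, 0, 0], [0, 0, 0]], [75, [0.073, 0, 0], [0, 0, 0]], [75, [0.073, 0, 0], [0, 0, 0]], [75, [0.073, 0, 0], [0, 0, 0]], [75, [0.06, 0, 0], [0, 0, 0]], [75, [0.03, 0, 0], [0, 0, 0]], [75, [0, 0, 0], [0, 0, 0]], [75, [-0.03, 0, 0], [0, 0, 0]], [75, [-0.06, 0, 0], [0, 0, 0]]]'

```text
t: 8.38
eef_pos: [0.5896, 0.0882, 0.4228]
eef_rot: [0.706, 0.04, 0.706, -0.04]
ft_force: [0.7, 0.1, -1.0]
gripper_width: 0.0689
```

```bash
python3 - <<'E'
from h import *
for c in ['scene','side']:
    im,d=save(c,c+'3'); caps(c,im,d)
    for n in ['bottle_loaded_mid','objective_case']:
        for r in arm.tip_of(n,c):
            if r['p']>.2: print(n,round(r['p'],2),np.round(r['centre'],3))
print(arm.sense()['t'])
E
```

```text
scene cap [252. 146.] 241 z 0.171 mid [0.578 0.061 0.169] ext [0.048 0.087 0.004]
scene cap [262. 245.] 232 z 0.105 mid [ 0.384 -0.251  0.103] ext [0.035 0.035 0.005]
scene cap [381. 301.] 408 z 0.049 mid [ 0.511 -0.492  0.047] ext [0.04  0.079 0.005]
bottle_loaded_mid 0.76 [0.575 0.037 0.12 ]
side cap [266. 161.] 166 z 0.173 mid [0.577 0.06  0.171] ext [0.047 0.086 0.005]
side cap [262. 249.] 130 z 0.107 mid [ 0.382 -0.25   0.104] ext [0.033 0.034 0.005]
side cap [342. 300.] 357 z 0.05 mid [ 0.503 -0.491  0.048] ext [0.057 0.076 0.006]
bottle_loaded_mid 0.61 [0.578 0.038 0.121]
objective_case 0.74 [ 0.478 -0.166  0.002]
8.675
```

```bash
python3 - <<'E'
from h import *
for c in ['scene','side']:
    im,d=arm.camera(c); P=cloud(c,d); hsv=cv2.cvtColor(im,cv2.COLOR_RGB2HSV)
    m=(hsv[...,0]>65)&(hsv[...,0]<92)&(hsv[...,1]>110)&(d>0)&(P[...,1]<-.1)&(P[...,1]>-.4)&(P[...,0]<.7)
    n,l,st,ce=cv2.connectedComponentsWithStats(m.astype(np.uint8))
    for i in range(1,n):
        if st[i,4]>40:
            q=P[l==i]; print(c,st[i,4],np.percentile(q,2,axis=0).round(3),np.percentile(q,98,axis=0).round(3),cv2.minAreaRect(q[:,:2].astype(np.float32)))
    # anything near the bottle higher than 3 cm
    m=(np.hypot(P[...,0]-.385,P[...,1]+.25)<.12)&(np.hypot(P[...,0]-.385,P[...,1]+.25)>.035)&(P[...,2]>.025)&(d>0)
    q=P[m]; print(len(q)); 
    if len(q): print(q.min(0).round(3),q.max(0).round(3))
    for n in ['bottle_right_mid']:
        for r in arm.tip_of(n,c):
            if r['p']>.2: print(n,round(r['p'],2),np.round(r['centre'],3))
E
```

```text
scene 178 [ 0.436 -0.301  0.031] [ 0.51  -0.266  0.035] ((0.4747774600982666, -0.2823817729949951), (0.03991752117872238, 0.0765921100974083), 82.25818634033203)
1062
[ 0.433 -0.303  0.025] [ 0.504 -0.155  0.064]
bottle_right_mid 0.76 [ 0.38  -0.251  0.051]
bottle_right_mid 0.73 [ 0.642 -0.427  0.052]
side 528 [ 0.432 -0.304  0.011] [ 0.515 -0.207  0.037] ((0.4750545024871826, -0.25245603919029236), (0.10164518654346466, 0.08399829268455505), 85.16908264160156)
687
[ 0.431 -0.304  0.025] [ 0.505 -0.156  0.066]
bottle_right_mid 0.75 [ 0.379 -0.252  0.052]
bottle_right_mid 0.73 [ 0.64  -0.426  0.053]
```

Emit:
arm_command --moves '[[75, [0, 0, -0.055], [0, 0, 0]], [75, [0, -0.01, -0.11], [0, 0, 0]], [75, [0, -0.03, -0.16], [0, 0, 0]], [75, [0, -0.09, -0.167], [0, 0, 0]], [75, [0, -0.15, -0.168], [0, 0, 0]], [75, [0, -0.21, -0.168], [0, 0, 0]], [75, [0, -0.27, -0.168], [0, 0, 0]], [75, [0.03, -0.33, -0.168], [0, 0, 0]], [75, [0.07, -0.361, -0.168], [0, 0, 0]], [75, [0.07, -0.361, -0.168], [0, 0, 0]], [75, [0.07, -0.361, -0.168], [0, 0, 0]]]'

```text
t: 10.25
eef_pos: [0.3824, -0.2514, 0.3509]
eef_rot: [0.706, 0.04, 0.706, -0.04]
ft_force: [-0.1, -0.2, 0.2]
gripper_width: 0.0687
```

```bash
python3 - <<'E'
from h import *
p=arm.camera_params('wrist'); im,d=save('wrist','w4'); s=arm.sense()
print(s['t'],s['eef_pos'],s['gripper_width'])
caps('wrist',im,d,p)
for r in arm.tip_of('bottle_right_mid','wrist'): print(r)
E
```

```text
10.3 [ 0.38255265 -0.25108946  0.35145076] 0.0689464442934272
wrist cap [258. 195.] 2107 z 0.105 mid [ 0.385 -0.246  0.104] ext [0.034 0.035 0.003]
wrist cap [121. 292.] 203 z 0.26 mid [ 0.349 -0.218  0.257] ext [0.002 0.012 0.005]
wrist cap [388. 292.] 192 z 0.26 mid [ 0.421 -0.226  0.258] ext [0.002 0.012 0.004]
{'centre': [0.3851, -0.2493, 0.0507], 'p': 0.6}
```

View pics/w4.png

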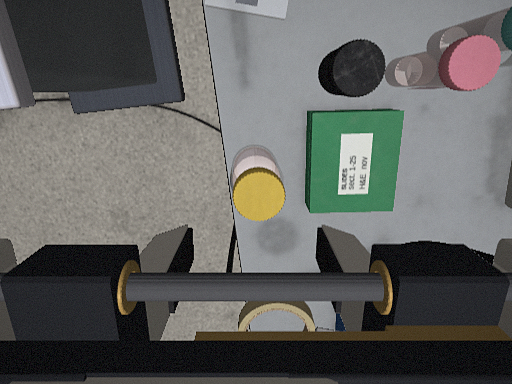

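The wrist view shows the cap at (258,195), centred between the fingers. The green box begins at column 305, outside the finger path. I'll go down and grip.

Emit:
arm_command --moves '[[75, [0.05, 0.003, 0.002], [0, 0, 0]], [75, [0.1, 0.003, 0.002], [0, 0, 0]], [75, [0.125, 0.003, 0.002], [0, 0, 0]], [75, [0.13, 0.003, 0.002], [0, 0, 0]], [75, [0.13, 0.003, 0.002], [0, 0, 0]], [0, [0.13, 0.003, 0.002], [0, 0, 0]], [0, [0.13, 0.003, 0.002], [0, 0, 0]], [0, [0.13, 0.003, 0.002], [0, 0, 0]], [0, [0.13, 0.003, 0.002], [0, 0, 0]], [0, [0.13, 0.003, 0.002], [0, 0, 0]], [0, [0.13, 0.003, 0.002], [0, 0, 0]], [0, [0.08, 0.003, 0.002], [0, 0, 0]], [0, [0.03, 0.003, 0.002], [0, 0, 0]], [0, [-0.02, 0.003, 0.002], [0, 0, 0]], [0, [-0.06, 0.003, 0.002], [0, 0, 0]], [0, [-0.06, 0.003, 0.002], [0, 0, 0]]]'

```text
t: 12.35
eef_pos: [0.3848, -0.249, 0.4135]
eef_rot: [0.708, 0.039, 0.704, -0.041]
ft_force: [0.1, 0.1, -1.4]
gripper_width: 0.0475
```

Emit:
arm_command --moves '[[0, [0, 0.05, 0], [0, 0, 0]], [0, [0, 0.1, 0], [0, 0, 0]], [0, [0, 0.15, 0], [0, 0, 0]], [0, [0, 0.2, 0.01], [0, 0, 0]], [0, [0, 0.24, 0.05], [0, 0, 0]], [0, [0, 0.25, 0.1], [0, 0, 0]], [0, [0, 0.25, 0.145], [0, 0, 0]], [0, [0, 0.25, 0.165], [0, 0, 0]], [0, [0, 0.25, 0.165], [0, 0, 0]], [0, [0, 0.25, 0.165], [0, 0, 0]]]'

```text
t: 13.6
eef_pos: [0.5759, -0.0189, 0.4095]
eef_rot: [0.705, 0.04, 0.707, -0.04]
ft_force: [-0.9, -0.0, -0.8]
gripper_width: 0.0476
```

```bash
python3 - <<'E'
from h import *
p=arm.camera_params('wrist'); im,d=save('wrist','w5'); s=arm.sense()
print(s['t'],s['eef_pos'],s['gripper_width'],s['ft_force'])
caps('wrist',im,d,p)
im,d=save('scene','s5'); caps('scene',im,d)
a=cv2.imread('pics/s5.png')[100:260,180:340]; cv2.imwrite('pics/c5.png',np.hstack([cv2.resize(a,None,fx=1.8,fy=2.4),cv2.imread('pics/w5.png')]))
E
```

```text
13.65 [ 0.57583664 -0.01892252  0.41007562] 0.047145188955682184 [-0.76515389 -0.32662543 -0.97240098]
wrist cap [256.  42.] 3388 z 0.171 mid [0.588 0.092 0.17 ] ext [0.034 0.034 0.003]
wrist cap [241. 130.] 2675 z 0.171 mid [0.572 0.038 0.17 ] ext [0.034 0.035 0.003]
wrist cap [258. 263.] 1427 z 0.292 mid [0.579 0.007 0.298] ext [0.019 0.014 0.022]
wrist cap [161. 291.] 209 z 0.318 mid [0.553 0.013 0.316] ext [0.002 0.012 0.005]
wrist cap [348. 291.] 203 z 0.318 mid [0.603 0.007 0.316] ext [0.002 0.012 0.005]
wrist cap [259. 316.] 3239 z 0.294 mid [ 0.577 -0.01   0.306] ext [0.036 0.026 0.031]
wrist cap [193. 337.] 61 z 0.326 mid [0.562 0.006 0.324] ext [0.006 0.002 0.003]
wrist cap [324. 337.] 71 z 0.326 mid [0.595 0.003 0.325] ext [0.009 0.002 0.002]
wrist cap [260. 338.] 97 z 0.326 mid [0.579 0.004 0.325] ext [0.01  0.002 0.002]
wrist cap [293. 338.] 26 z 0.326 mid [0.587 0.003 0.325] ext [0.002 0.002 0.003]
wrist cap [223. 338.] 45 z 0.326 mid [0.569 0.005 0.325] ext [0.007 0.002 0.002]
scene cap [270. 115.] 100 z 0.308 mid [ 0.555 -0.052  0.308] ext [0.027 0.009 0.006]
scene cap [252. 145.] 225 z 0.171 mid [0.578 0.059 0.169] ext [0.048 0.088 0.005]
scene cap [381. 301.] 412 z 0.049 mid [ 0.512 -0.493  0.047] ext [0.041 0.079 0.005]
```

View pics/c5.png

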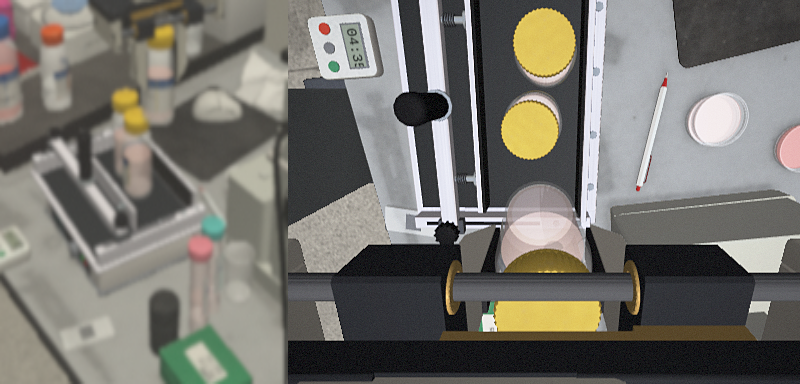

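Emit:
arm_command --moves '[[0, [0.04, -0.001, 0], [0, 0, 0]], [0, [0.08, -0.001, 0], [0, 0, 0]], [0, [0.105, -0.001, 0], [0, 0, 0]], [0, [0.116, -0.001, 0], [0, 0, 0]], [0, [0.121, -0.001, 0], [0, 0, 0]], [0, [0.123, -0.001, 0], [0, 0, 0]], [0, [0.123, -0.001, 0], [0, 0, 0]], [75, [0.123, -0.001, 0], [0, 0, 0]], [75, [0.123, -0.001, 0], [0, 0, 0]], [75, [0.123, -0.001, 0], [0, 0, 0]], [75, [0.123, -0.001, 0], [0, 0, 0]], [75, [0.11, -0.001, 0], [0, 0, 0]], [75, [0.08, -0.001, 0], [0, 0, 0]], [75, [0.04, -0.001, 0], [0, 0, 0]], [75, [0, -0.001, 0], [0, 0, 0]]]'

```text
t: 15.58
eef_pos: [0.5764, -0.02, 0.4129]
eef_rot: [0.706, 0.04, 0.706, -0.04]
ft_force: [-0.1, 0.4, -0.3]
gripper_width: 0.0686
```

```bash
python3 - <<'E'
from h import *
p=arm.camera_params('wrist'); im,d=save('wrist','w6'); s=arm.sense()
print(s['t'],s['eef_pos'],s['gripper_width'],s['ft_force'],rot(s['eef_rot']).as_matrix().round(3).tolist())
caps('wrist',im,d,p)
for c in ['wrist','scene']:
    if c=='scene': im,d=save(c,'s6'); caps(c,im,d)
    for n in ['handle','bottle_loaded_mid']:
        for r in arm.tip_of(n,c):
            if r['p']>.2: print(n,round(r['p'],2),np.round(r['centre'],3))
E
```

```text
15.625 [ 0.5769736  -0.02001746  0.41893794] 0.068869873200824 [ 0.74972763 -0.1068067   4.49962493] [[0.01, 0.113, 0.994], [-0.002, 0.994, -0.113], [-1.0, -0.0, 0.01]]
wrist cap [254.  41.] 3286 z 0.171 mid [0.588 0.092 0.17 ] ext [0.034 0.035 0.003]
wrist cap [240. 128.] 2592 z 0.171 mid [0.572 0.038 0.17 ] ext [0.034 0.034 0.003]
wrist cap [257. 199.] 2205 z 0.171 mid [ 0.578 -0.017  0.17 ] ext [0.034 0.035 0.003]
wrist cap [388. 292.] 207 z 0.322 mid [0.615 0.005 0.319] ext [0.002 0.012 0.005]
wrist cap [121. 291.] 214 z 0.322 mid [0.543 0.013 0.319] ext [0.003 0.012 0.005]
handle 0.68 [0.53  0.056 0.088]
handle 0.61 [0.492 0.059 0.141]
bottle_loaded_mid 0.24 [ 0.579 -0.022  0.115]
scene cap [258. 149.] 383 z 0.171 mid [0.578 0.031 0.169] ext [0.048 0.14  0.005]
scene cap [381. 301.] 412 z 0.049 mid [ 0.511 -0.492  0.047] ext [0.043 0.08  0.005]
handle 0.89 [0.489 0.06  0.143]
bottle_loaded_mid 0.72 [0.575 0.041 0.121]
```

The row stands with gaps of about 6 to 7.5 mm. Next I'll turn the hand, close the fingers and go down behind the handle.

Emit:
arm_command --moves '[[0, [0, 0.071, -0.152], [-90, 0, 0]], [0, [0, 0.071, -0.152], [-90, 0, 0]], [0, [0, 0.071, -0.152], [-90, 0, 0]], [0, [0, 0.071, -0.152], [-90, 0, 0]], [0, [0, 0.071, -0.152], [-90, 0, 0]], [0, [0, 0.071, -0.152], [-90, 0, 0]], [0, [0, 0.071, -0.152], [-90, 0, 0]], [0, [0, 0.071, -0.152], [-90, 0, 0]], [0, [0, 0.071, -0.152], [-90, 0, 0]], [0, [0, 0.071, -0.152], [-90, 0, 0]], [0, [0, 0.071, -0.152], [-90, 0, 0]], [0, [0.05, 0.071, -0.152], [-90, 0, 0]], [0, [0.09, 0.071, -0.152], [-90, 0, 0]], [0, [0.11, 0.071, -0.152], [-90, 0, 0]], [0, [0.113, 0.071, -0.152], [-90, 0, 0]], [0, [0.113, 0.071, -0.152], [-90, 0, 0]]]' --grip_force 20

```text
t: 17.88
eef_pos: [0.4338, 0.0677, 0.2982]
eef_rot: [0.528, -0.471, 0.527, 0.471]
ft_force: [-0.2, 0.4, 0.2]
gripper_width: 0.0006
```

```bash
python3 - <<'E'
from h import *
s=arm.sense()
print(s['t'],s['eef_pos'],s['gripper_width'],s['ft_force'],rot(s['eef_rot']).as_matrix().round(3).tolist())
im,d=save('scene','s7'); save('side','side7')
a=cv2.imread('pics/s7.png')[90:250,160:320]; b=cv2.imread('pics/side7.png')[110:240,190:320]; cv2.imwrite('pics/c7.png',np.hstack([cv2.resize(a,(400,400)),cv2.resize(b,(400,400))]))
E
```

```text
17.875 [0.43384232 0.06767626 0.29819376] 0.000581391922617373 [-0.23822399  0.43940414  0.15582664] [[0.001, -0.994, 0.113], [0.0, 0.113, 0.994], [-1.0, -0.001, 0.0]]
```

View pics/c7.png

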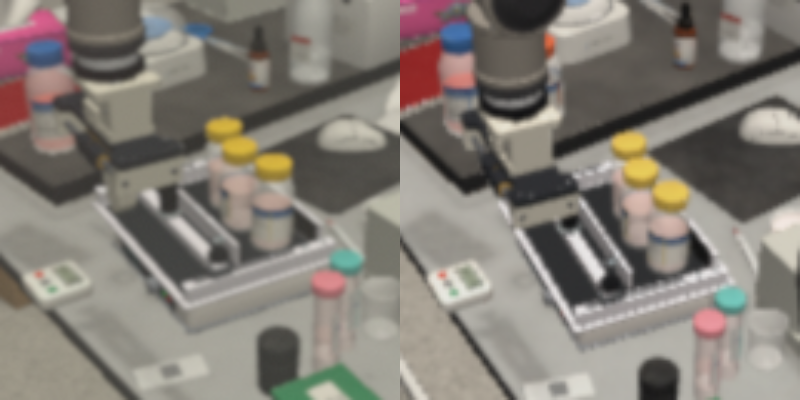

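Emit:
arm_command --moves '[[0, [0, -0.015, 0], [0, 0, 0]], [0, [0, -0.024, 0], [0, 0, 0]], [0, [0, -0.028, 0], [0, 0, 0]], [0, [0, -0.031, 0], [0, 0, 0]], [0, [0, -0.034, 0], [0, 0, 0]], [0, [0, -0.037, 0], [0, 0, 0]], [0, [0, -0.04, 0], [0, 0, 0]], [0, [0, -0.043, 0], [0, 0, 0]], [0, [0, -0.046, 0], [0, 0, 0]], [0, [0, -0.049, 0], [0, 0, 0]], [0, [0, -0.052, 0], [0, 0, 0]], [0, [0, -0.055, 0], [0, 0, 0]], [0, [0, -0.058, 0], [0, 0, 0]], [0, [0, -0.06, 0], [0, 0, 0]], [0, [0, -0.06, 0], [0, 0, 0]]]'

```text
t: 19.85
eef_pos: [0.4934, 0.0609, 0.2978]
eef_rot: [0.528, -0.471, 0.527, 0.471]
ft_force: [-0.7, 0.5, -0.2]
gripper_width: 0.0003
```

```bash
python3 - <<'E'
from h import *
for i in range(2):
    im,d=save('scene','s8'); s=arm.sense(); print(s['t'],s['eef_pos'],s['ft_force'])
caps('scene',im,d)
for n in ['handle','jaw_face']:
    for r in arm.tip_of(n,'scene'): print(n,round(r['p'],2),np.round(r['centre'],3))
E
```

```text
19.9 [0.49332141 0.060902   0.29780353] [-1.25944758 -0.06070109  0.65980796]
19.95 [0.49328866 0.06090303 0.29785735] [-0.68180854  0.07027322 -0.47371071]
scene cap [262. 151.] 282 z 0.222 mid [ 0.515 -0.021  0.224] ext [0.009 0.035 0.008]
scene cap [381. 301.] 412 z 0.049 mid [ 0.511 -0.492  0.047] ext [0.042 0.078 0.005]
handle 0.83 [0.512 0.054 0.144]
jaw_face 0.52 [0.55  0.054 0.09 ]
```

Emit:
arm_command --moves '[[0, [0, -0.002, 0], [0, 0, 0]], [0, [0, -0.004, 0], [0, 0, 0]], [0, [0, -0.006, 0], [0, 0, 0]], [0, [0, -0.008, 0], [0, 0, 0]], [0, [0, -0.01, 0], [0, 0, 0]], [0, [0, -0.012, 0], [0, 0, 0]], [0, [0, -0.014, 0], [0, 0, 0]], [0, [0, -0.016, 0], [0, 0, 0]], [0, [0, -0.018, 0], [0, 0, 0]], [0, [0, -0.02, 0], [0, 0, 0]], [0, [0, -0.02, 0], [0, 0, 0]], [0, [0, -0.02, 0], [0, 0, 0]]]'

```text
t: 21.55
eef_pos: [0.513, 0.0587, 0.2977]
eef_rot: [0.527, -0.471, 0.527, 0.471]
ft_force: [-4.8, 0.3, 3.4]
gripper_width: 0.0005
```

```bash
python3 - <<'E'
from h import *
F=[]
for i in range(4):
    im,d=save('side','s9'); s=arm.sense(); F.append(s['ft_force'])
print(s['t'],s['eef_pos'],np.mean(F,0))
caps('side',im,d)
for n in ['handle','jaw_face']:
    for r in arm.tip_of(n,'side'): print(n,round(r['p'],2),np.round(r['centre'],3))
E
```

```text
21.75 [0.51299819 0.05867537 0.29770436] [-4.04777814  0.32551985  2.976835  ]
side cap [274. 165.] 241 z 0.173 mid [0.588 0.028 0.171] ext [0.039 0.137 0.006]
side cap [342. 300.] 352 z 0.05 mid [ 0.504 -0.489  0.048] ext [0.057 0.074 0.005]
handle 0.69 [0.537 0.052 0.139]
jaw_face 0.5 [ 0.583 -0.024  0.118]
jaw_face 0.42 [0.566 0.048 0.09 ]
```

Emit:
arm_command --moves '[[0, [0, -0.001, 0], [0, 0, 0]], [0, [0, -0.002, 0], [0, 0, 0]], [0, [0, -0.003, 0], [0, 0, 0]], [0, [0, -0.004, 0], [0, 0, 0]], [0, [0, -0.004, 0], [0, 0, 0]], [0, [0, -0.004, 0], [0, 0, 0]]]'

```text
t: 22.6
eef_pos: [0.5166, 0.0583, 0.2977]
eef_rot: [0.527, -0.471, 0.528, 0.471]
ft_force: [-5.6, 0.7, 6.0]
gripper_width: 0.0
```

```bash
cat > f.py <<'E'
from h import *
F=[]
for i in range(8):
    im,d=arm.camera('side'); s=arm.sense(); F.append(s['ft_force'])
print(s['t'],s['eef_pos'],np.mean(F,0),np.std(F,0))
caps('side',im,d)
E
python3 f.py
```

```text
23.0 [0.51657344 0.05826943 0.29771507] [-6.92160386  0.52126161  5.11778548] [0.50788022 0.53062778 0.50537685]
side cap [274. 165.] 226 z 0.172 mid [0.587 0.029 0.171] ext [0.04  0.136 0.006]
side cap [342. 300.] 350 z 0.05 mid [ 0.503 -0.49   0.049] ext [0.057 0.073 0.006]
```

Emit:
arm_command --moves '[[0, [0, -0.001, 0], [0, 0, 0]], [0, [0, -0.002, 0], [0, 0, 0]], [0, [0, -0.003, 0], [0, 0, 0]], [0, [0, -0.004, 0], [0, 0, 0]], [0, [0, -0.004, 0], [0, 0, 0]], [0, [0, -0.004, 0], [0, 0, 0]]]'

```text
t: 23.75
eef_pos: [0.5201, 0.0579, 0.2977]
eef_rot: [0.527, -0.47, 0.528, 0.472]
ft_force: [-10.2, -0.1, 7.1]
gripper_width: 0.0005
```

```bash
cat >> f.py <<'E'
b=cv2.resize(cv2.cvtColor(im,cv2.COLOR_RGB2BGR)[110:240,190:320],(400,400))
im,d=arm.camera('scene'); caps('scene',im,d); P=cloud('scene',d)
for n in ['handle','jaw_face']:
    for r in arm.tip_of(n,'scene'): print(n,round(r['p'],2),np.round(r['centre'],3))
cv2.imwrite('pics/c10.png',np.hstack([cv2.resize(cv2.cvtColor(im,cv2.COLOR_RGB2BGR)[90:250,160:320],(400,400)),b]))
E
python3 f.py
```

```text
24.15 [0.52005384 0.05788969 0.29768294] [-9.97256536  0.76629538  7.38673953] [0.42267532 0.33582249 0.60990464]
side cap [275. 165.] 212 z 0.173 mid [0.589 0.028 0.171] ext [0.039 0.14  0.006]
side cap [342. 300.] 353 z 0.05 mid [ 0.503 -0.491  0.048] ext [0.055 0.076 0.006]
scene cap [271. 154.] 177 z 0.171 mid [ 0.587 -0.006  0.169] ext [0.037 0.075 0.005]
scene cap [381. 301.] 413 z 0.049 mid [ 0.511 -0.492  0.047] ext [0.042 0.08  0.005]
handle 0.97 [0.539 0.053 0.143]
jaw_face 0.66 [0.566 0.051 0.089]
jaw_face 0.39 [0.613 0.042 0.08 ]
```

View pics/c10.png

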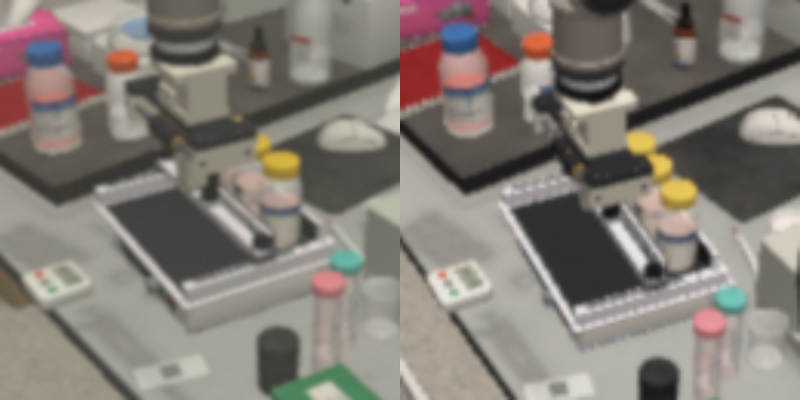

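```bash
python3 - <<'E'
from h import *
s=arm.sense(); print(s['t'],s['eef_pos'],s['ft_force']); print(arm.hand_in())
E
```

```text
24.3 [0.52004073 0.05789679 0.29767476] [-9.7929231   0.59620269  7.74023165]
the job is handed in; nothing more can be done
None
```

I loaded the shaker and handed the job in at 24.3 s, with the closed fingers still pushing the clamp bar's handle from behind. `hand_in()` reports no verdict, so everything below comes from my own checks.

- **Row:** both bench bottles stand on the deck, one on each side of the loaded one. I measured gaps of about 7.5 mm and 6 mm before clamping. The last pictures show the bottles I could see upright; the hand partly hides the other two.
- **Pressing force:** the wrist read a steady push of about 10 N. Less roughly 1 N of bar friction, that puts the jaw at about 9 N, or 9 mm of spring travel.
- **Seating at the fence:** I inferred this from the force building up steadily at about 0.85 N per mm, and from the caps lying in line. I did not measure each bottle's distance to the fence.
- **Bystanders:** the timer, case and tubes look unmoved in the pictures; I did not measure their positions again at the end.

Two readings were not clean:
- **Upward force:** the wrist also shows about 7.4 N upwards, growing in proportion to the push. I take it to be finger friction on the post, as the hand should sit about 15 mm above the caps.
- **Bar position:** the handle position from the camera gives a bar value of about 0.062, or about 7 mm of spring travel. That is slightly below the force estimate but within the camera's 4 mm error.

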